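# Screw the elbow outlet into a bedside humidifier

## Task

Take the upright elbow outlet from the round tray, let its two lugs down through the slots of the clamped collar on top of the humidifier until its flange lies flush, and turn it clockwise (seen from above) until you feel it go stiff; from that point turn it 30 degrees further and stop, because less leaks and more crushes the seal. Press gently, let go of the elbow, and leave everything else on the cart where it stands.

Things in the scene. Friction and masses are not known exactly. Their poses are not given: they have to be found in the camera images.
- elbow: Grey plastic elbow outlet (male fitting), about 90 g, upright in the larger round tray. Origin: centre of its underside on the spigot axis; z up. Round spigot 26 mm in diameter, 18 mm long; two lugs flush with its foot along its +x and -x (6 mm wide in y, 6 mm high, tips 18.5 mm from the axis); round flange 44 mm in diameter from z = 18 to 23 mm. Goes into the collar either way round.
- elbow_grip (a point): Point on the elbow's axis 46 mm above its origin, axes as the elbow's: middle of the place to pinch, across y. The square grip block is 28 x 28 mm, z = 23 to 62 mm above the origin. A barbed spout 18 to 23 mm thick leaves it along +x, 44 mm above the origin, and ends 54 mm from the axis.
- humidifier: White humidifier, 150 x 130 x 72 mm, fixed to the cart, grey collar on top on its z axis. Origin: centre of its underside; front (dial) at its -x. In the collar the elbow first turns freely clockwise, with friction only: pressing down or aside adds drag. At an unseen angle, new each time, 5 to 90 degrees on from the slots, the lugs meet a hidden seal: resistance rises at once.
- socket_mouth (a point): Centre of the mouth of the collar (female fitting, 60 mm outside diameter, clamped by a steel band with ears at +x), 105 mm above the cart; axes as the humidifier's. Hole 28.4 mm in diameter in a lip 8 mm thick; two slots for the lugs along +x and -x, 9.4 mm wide, to 20 mm from the axis. Under the lip a chamber 40 mm in diameter, 14 mm deep. Seated, the elbow's origin is 18 mm below this point.
- seal_plane (a point): Point on the collar's axis at the height of the hidden seal, 15 mm below the rim. Once met by the lugs, the seal resists clockwise turning (from above: yaw falls) with a steady 0.25 N m (0.12 or more at rest) and moves with the lugs; it stays where it is pushed and does not spring back. Wanted: 30 degrees past the first touch (22 to 37 passes). This point stays put.
- lower_tray: The larger round white plastic tray, 196 mm in diameter, rim 22 mm high, floor 4 mm above the cart, fixed; origin: centre of its underside. Holds the elbow, the vial and the mirror.
- vial: Bystander: glass vial with a metal cap, 22 mm in diameter, 44 mm high, standing in the larger tray. Origin: centre of its foot.
- mirror: Bystander: round closed steel compact mirror, 58 mm in diameter, 12 mm thick, lying in the larger tray. Origin: centre of its underside.
- case: Bystander: dark spectacle case, 155 x 58 x 36 mm, long side along its x, lying between tray and humidifier. Origin: centre of its underside.
- mug: Bystander: white mug, 80 mm in diameter, 90 mm high, handle at its +y. Origin: centre of its foot.
- drops0: Bystander: white eyedrop bottle, 25 mm in diameter, 60 mm high, standing in the smaller round tray (170 mm in diameter) at the back. Origin: centre of its foot.
- drops1: Bystander: white eyedrop bottle, 25 mm in diameter, 60 mm high, standing in the smaller round tray (170 mm in diameter) at the back. Origin: centre of its foot.
- drops2: Bystander: white eyedrop bottle, 25 mm in diameter, 60 mm high, standing in the smaller round tray (170 mm in diameter) at the back. Origin: centre of its foot.
There are look-alikes about, which are no part of the job. Of the things shaped like the elbow, the grey one is meant.

How it is judged:
On the way, in this order (a step that is already met when the one before it is completed fails the run):
1. the elbow is seated in the collar, flange flush, before it is tightened (horizontal distance between elbow and socket_mouth below 0.004 m and z of elbow in the frame of socket_mouth between -0.021 and -0.0145 m and angle between elbow's own z axis and vertical below 0.09 rad and distance of seal_c0 from where it was at the start of the episode below 0.003 m), for 0.2 s.
2. the elbow, still seated, has been turned about 30 degrees past the point where it went stiff (horizontal distance between elbow and socket_mouth below 0.004 m and z of elbow in the frame of socket_mouth between -0.021 and -0.0145 m and angle between elbow's own z axis and vertical below 0.09 rad and distance of seal_c0 from where it was at the start of the episode between 0.0064 and 0.0111 m), for 0.2 s.
At the end, for the whole second after the job is handed in: The elbow stands released and at rest in the collar: axes within 4 mm, upright within 5 degrees, origin 14.5 to 21 mm below the rim (flange flush), turned at least 20 degrees away from the slots, and the seal pushed on by 22 to 38 degrees (wanted: 30) from where it was first met (all of step 2 and angle between the x axis of elbow and the x axis of socket_mouth, either way round above 0.35 rad and linear speed of elbow below 0.02 m/s and angular speed of elbow below 0.1 rad/s); the robot touches nothing.
It fails at once if the elbow is rammed or forced: more than 40 N between it and the humidifier (contact force between elbow and humidifier above 40 N).
It fails at once if another thing on the cart is shifted by more than 20 mm (distance of any of vial, mirror, case, mug, drops0, drops1, drops2 from where it was at the start of the episode above 0.02 m).
It fails at once if a standing vial, bottle or mug is tipped (angle between any of vial, mug, drops0, drops1, drops2's own z axis and vertical above 0.5 rad).
It also fails if it takes over 72 s, if anything falls off the work surface, if the arm or the gripper's body presses on something with over 40 N, if the wrist force passes 120 N, or if a joint passes its speed limit or range.

## Robot

A 6-joint arm with a two-finger parallel gripper is mounted at the origin on the work surface. World frame = base frame: x ahead of the robot, y to its left, z up, the work surface at z = 0. Lengths are in m, angles in rad, forces in N, time in s.
With the tool pointing down it reaches from about 0.225 to 0.875 m from the base axis. Payload 3.4 kg.
Tool frame: the origin (TCP) lies at the very end of the fingers, on their centre line; the grasp point (between the pads) lies behind it (manip.grasp_offset is the z of the grasp point in the tool frame, in m); z points along the fingers, y is the line along which they close (so a half turn about z gives the same grasp; the last joint's range is limited). The gripper opens to 85 mm and grips with 20 to 120 N. Pads are 22 mm wide; open, the fingers measure 114 mm over their backs; the gripper's body (76 mm by 85 mm) begins 54 mm behind the grasp point. The pads swing forward as they close: fully open they stand 13 mm farther back than shut.
Start: joints at [-1.286, 0.276, 1.505, -0, 1.361, -0.121], TCP at [0.227, -0.528, 0.231] pointing down, gripper open.
Joint ranges: [-2.89, 2.89], [-0.75, 2.08], [0.22, 2.7], [-1.18, 4.32], [0.11, 2.71], [-2.7, 2.7]. Speed limits (rad/s): [2.57, 2.57, 3.14, 3.14, 3.14, 3.14].

## Interface

Orientations are given as a unit quaternion [w, x, y, z].
In Python, from rig import manip gives the robot as it stands.
- The arm moves only by the shell command python3 -m pendant 'ROWS' [FORCE]. ROWS is JSON, a list of rows, each an object of numbers: "dx", "dy", "dz": the shift along the tool's x, y, z in m; "rx", "ry", "rz": the turn, a rotation vector about the tool's x, y, z in degrees; "hand": the finger opening in m, from 0 to 0.0854. In form: [{"dx": .., "dy": .., "dz": .., "rx": .., "ry": .., "rz": .., "hand": ..}, ...]. A call has 1 to 12 rows; each row shifts and turns the commanded pose from where the row before left it, along the tool's axes as they then stand; what a row does not reach is not made up. A row lasts 1/12 s, in which the tool goes at most 41.7 mm and 7.16 degrees, less where a joint would pass 70% of its speed; a pose out of reach is approached as far as the arm can. A call is refused whole if a number of a shift passes 0.0417 or a number of a turn 7.16, either way. A call with a gripper value outside its range is refused whole. The fingers move at their own pace and stop on an object; FORCE is the grip in N (left out, the last holds). Time passes only in rows, so rows that do not move let the fingers close. It gives the time, the measured TCP pose, the force, the opening and the grip force at its end, in the units of the state.
- manip.get_state(): the state, without advancing time (a new reading comes with each control period).
- manip.get_image(name): name is "scene" or "top"; returns a dict with "frame" (400x640x3 uint8, red, green, blue), "fx", "fy", "cx", "cy" (pixels), "position" and "attitude" of the camera in the world. Camera axes: x right, y up, looking along -z (the intrinsics and any distortion apply to the point x, -y, -z); pixel columns grow to the right and rows downward; lengths in m; the calibration is good to about 2 mm. A picture is of the moment at which its call begins. There is no depth.
- manip.sign_off(): hands the job in; it is judged then, once.
The state is a dict: "clock": time; "qpos": joint angles; "qd": joint speeds; "effort": joint torques, N m; "position": TCP position; "ee_rot": TCP orientation; "contact_force": force on the tool from outside, world axes, zero at the start; "moment": the same for the moment, N m; "width": finger opening in m; "gripper_force": force on a finger pad.
Only numpy, scipy, OpenCV 4.12 (cv2) and the standard library are available. Lean on these libraries where they do the work, as an engineer would, in place of code of your own. Each camera call takes 0.05 s, during which the arm holds its last target. There are 200 camera calls.

## Working session

There is one attempt and no reset: what is moved stays moved. The work goes in short steps, Python scripts to look and compute and a shell command to move; the robot and the scene stay as the last step left them, time stands still between calls to the robot, and variables do not carry over. Pictures are saved under pics/ and viewed, at most 10 in all, crops included, and the job is handed in when it is done.

```bash
ls; mkdir -p pics; python3 - <<'E'
from rig import manip
import cv2
for n in("scene","top"):
    d=manip.get_image(n); cv2.imwrite(f"pics/{n}0.png",d["frame"][:,:,::-1])
    print({k:v for k,v in d.items() if k!="frame"})
print(manip.get_state(),manip.grasp_offset)
E
```

```text
pics
{'fx': 495.1676847355019, 'fy': 495.1676847355019, 'cx': 321.119035375773, 'cy': 200.34121354082802, 'position': array([ 1.56412199, -0.23002392,  0.86117534]), 'attitude': array([0.70979633, 0.3573271 , 0.2846627 , 0.5361657 ])}
{'fx': 422.9766370300473, 'fy': 422.9766370300473, 'cx': 328.2194799253728, 'cy': 201.39281550886622, 'position': array([0.39671345, 0.05353231, 1.23407184]), 'attitude': array([ 0.71535734,  0.04620732, -0.03661293, -0.69626737])}
{'clock': 0.1, 'qpos': array([-1.28599256e+00,  2.76560514e-01,  1.50598179e+00, -7.62953246e-06,
        1.36073527e+00, -1.21017481e-01]), 'qd': array([-2.71181272e-04, -2.28256208e-03, -4.40603825e-03,  1.74677948e-03,
        4.04512215e-05,  3.29828132e-04]), 'effort': array([ 1.23154430e-03, -4.17698514e+01, -2.46403456e+01, -1.40603561e-04,
        5.76051185e-03,  2.42218618e-07]), 'position': array([ 0.22684554, -0.52785229,  0.23051969]), 'ee_rot': array([-8.39330314e-04,  9.79483667e-01,  2.01521801e-01, -7.26322513e-05]), 'contact_force': array([-0.01408935, -0.56193903,  0.88673669]), 'moment': array([ 0.02230307, -0.02217018,  0.02078912]), 'gripper_force': 0.0, 'width': 0.0856291851376245} -0.0187
```

View pics/scene0.png

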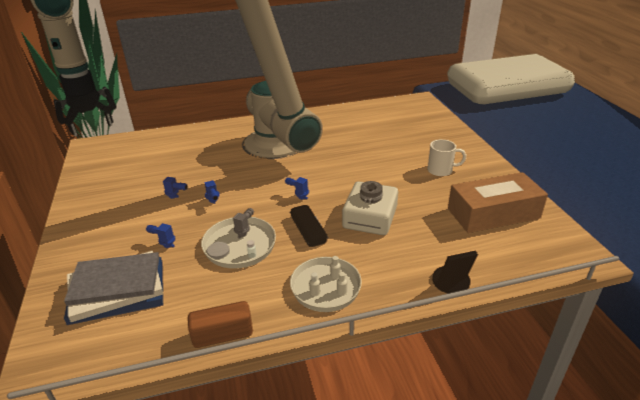

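View pics/top0.png

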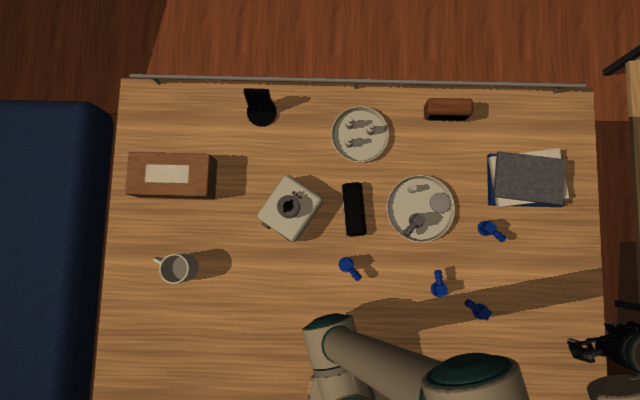

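The scene picture shows the grey elbow at about (242,223) in the tray and the collar at (371,190). In the top picture the elbow is near (415,224) and the collar near (289,206). The blue ones are look-alikes. Next I enlarge both regions in both views.

```bash
cat > h.py <<'E'
import numpy as np, cv2
from scipy.spatial.transform import Rotation as R
from rig import manip
def rot(q): return R.from_quat(np.r_[q[1:],q[0]])
def ray(d,u,v):
    r=rot(d["attitude"]).apply([(u-d["cx"])/d["fx"],-(v-d["cy"])/d["fy"],-1.]); return np.array(d["position"]),r/np.linalg.norm(r)
def plane(d,u,v,z):
    p,r=ray(d,u,v); return p+r*(z-p[2])/r[2]
def cross(d1,a,d2,b):
    p,r=ray(d1,*a);q,s=ray(d2,*b); t=np.linalg.lstsq(np.c_[r,-s],q-p,rcond=None)[0]
    A,B=p+r*t[0],q+s*t[1]; return (A+B)/2,np.linalg.norm(A-B)
def proj(d,X):
    c=rot(d["attitude"]).inv().apply(np.array(X)-d["position"]); return np.array([d["cx"]-d["fx"]*c[0]/c[2],d["cy"]+d["fy"]*c[1]/c[2]])
E
python3 - <<'E'
from h import *
t=manip.get_image("top");s=manip.get_image("scene")
def crop(d,u,v,w=40,k=10,h=30):
    f=d["frame"][v-h:v+h,u-w:u+w,::-1]; return cv2.resize(f,(400,300),interpolation=cv2.INTER_CUBIC)
im=np.vstack([np.hstack([crop(t,420,212),crop(t,290,207)]),np.hstack([crop(s,240,232),crop(s,371,200)])])
for x in range(0,800,50):
    cv2.line(im,(x,0),(x,599),(0,255,0) if x%400==0 else (0,120,0),1)
for y in range(0,600,50): cv2.line(im,(0,y),(799,y),(0,120,0),1)
cv2.imwrite("pics/c1.png",im)
for n,u,v,z in(("tray",421,208,.02),("hum",290,208,.072),("collar",289,206,.105),("vial",416,188,.044),("mirror",440,202,.016)): print(n,plane(t,u,v,z))
E
```

```text
tray [ 0.52731627 -0.19540988  0.02      ]
hum [0.51214147 0.17635041 0.072     ]
collar [0.51419109 0.17575953 0.105     ]
vial [ 0.58139923 -0.17622462  0.044     ]
mirror [ 0.54663391 -0.25094749  0.016     ]
```

View pics/c1.png

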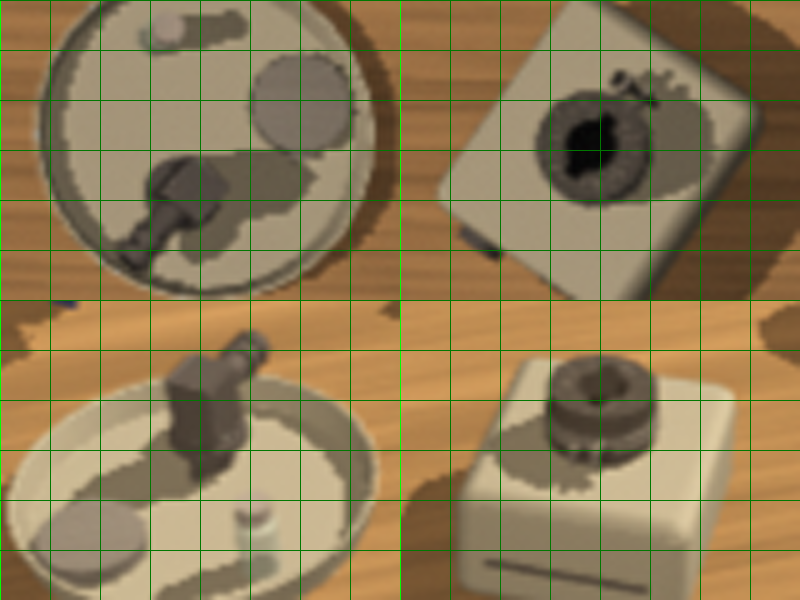

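Top crop (u=380+x/5, v=182+y/5): flange and block are around crop (187,192), with the spout running toward (130,260). In the collar crop the hole is near (595,148), the slots run up-right, and the ears are at (635,85). I'll enlarge with more contrast and overlay reprojected estimates.

```bash
python3 - <<'E'
from h import *
t=manip.get_image("top");s=manip.get_image("scene")
# humidifier top rectangle
f=t["frame"].astype(int); hsv=cv2.cvtColor(t["frame"],cv2.COLOR_RGB2HSV)
def blob(m,u,v,name):
    m=m.astype(np.uint8); c,_=cv2.findContours(m,cv2.RETR_EXTERNAL,cv2.CHAIN_APPROX_NONE)
    c=[k for k in c if abs(cv2.minAreaRect(k)[0][0]-u)<25 and abs(cv2.minAreaRect(k)[0][1]-v)<25]; c=max(c,key=cv2.contourArea)
    print(name,cv2.contourArea(c),cv2.minAreaRect(c)); return c
c=blob((hsv[...,1]<75)&(hsv[...,2]>110),290,208,"hum")
P=np.array([plane(t,*p[0],.068)[:2] for p in c],np.float32); print("hum world",cv2.minAreaRect(P))
roi=np.zeros(f.shape[:2],bool); roi[170:245,384:460]=1
g=f.sum(2)
m=roi&(f[...,0]-f[...,2]<22)&(g<300)
ys,xs=np.nonzero(m[205:240,395:430]); 
c=blob(m,412,222,"elbow"); 
roi=np.zeros(f.shape[:2],bool); roi[188:222,270:308]=1
c=blob(roi&(g<90),289,206,"hole"); P=np.array([plane(t,*p[0],.105)[:2] for p in c],np.float32); print("hole world",cv2.minAreaRect(P))
c=blob(roi&(f[...,0]-f[...,2]<25)&(g<330),289,206,"collar"); print(cv2.minEnclosingCircle(c))
print(f[220,417],f[214,430],f[230,407],f[200,421],f[215,289],f[210,300])
def crop(d,u,v):
    a=d["frame"][v-20:v+20,u-20:u+20,::-1].astype(float); a=255*(np.clip((a-10)/170,0,1))**.6
    return cv2.resize(a.astype(np.uint8),(400,400),interpolation=cv2.INTER_CUBIC)
im=np.hstack([crop(t,415,222),crop(t,289,206)]); 
for x in range(0,800,50):
    for y in range(0,400,50): cv2.circle(im,(x,y),1,(0,255,0),-1)
cv2.imwrite("pics/c2.png",im)
E
```

```text
hum 2146.5 ((288.3219909667969, 207.64601135253906), (43.38644027709961, 51.798099517822266), 34.69515609741211)
hum world ((0.5137477517127991, 0.18129688501358032), (0.12104565650224686, 0.14340892434120178), 57.231571197509766)
elbow 230.5 ((413.5000305175781, 225.5), (14.758047103881836, 26.385601043701172), 26.56505012512207)
hole 71.5 ((287.5, 205.5), (11.0, 9.0), 90.0)
hole world ((0.515441358089447, 0.17985068261623383), (0.029619520530104637, 0.024224290624260902), 2.1649935245513916)
collar 427.5 ((290.7261047363281, 205.33120727539062), (22.98490333557129, 26.975337982177734), 61.38954162597656)
((289.90087890625, 204.13876342773438), 13.763453483581543)
[80 72 65] [100  90  72] [61 54 48] [163 148 121] [79 71 61] [90 82 66]
```

View pics/c2.png

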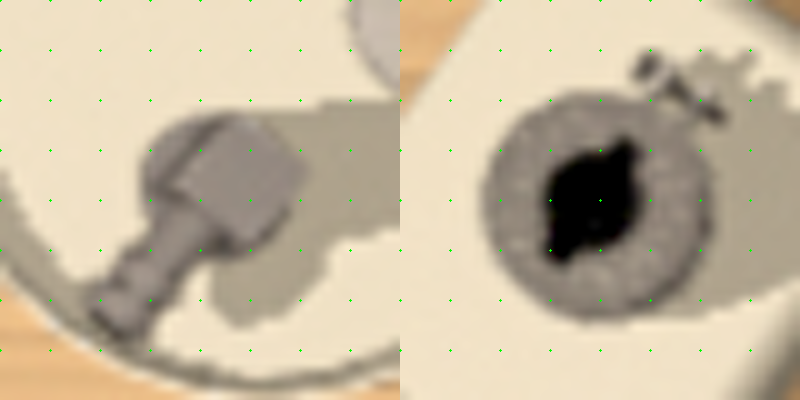

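The enlarged crop shows the elbow's block-top centre at crop (240,180), with corners (240,115), (305,170), (238,245) and (175,188). The spout tip is at (112,322). The collar hole centre is at (592,202), and the slot ends are at (625,142) and (557,262).

```bash
python3 - <<'E'
from h import *
t=manip.get_image("top");s=manip.get_image("scene")
e=lambda x,y:(395+x/10-.45,202+y/10-.45)
c=lambda x,y:(269+(x-400)/10-.45,186+y/10-.45)
def yaw(a): return np.degrees(np.arctan2(a[1],a[0]))
b=plane(t,*e(240,180),.066);tip=plane(t,*e(112,322),.048)
print("block",b,"tip",tip,np.linalg.norm((tip-b)[:2]),yaw(tip-b))
C=[plane(t,*e(*p),.066) for p in((240,115),(305,170),(238,245),(175,188))]
for i in range(4): d=C[(i+1)%4]-C[i]; print("edge",np.linalg.norm(d),yaw(d)%90)
h=plane(t,*c(592,202),.105);a=plane(t,*c(625,142),.105);z=plane(t,*c(557,262),.105)
ears=plane(t,*c(680,88),.093)
print("hole",h,"slots",yaw(a-z),np.linalg.norm(a-z),"mid",(a+z)/2,"ears",yaw(ears-h))
print("x block",cross(t,e(240,180),s,(240+.6,217-.4)))
print("x hole",cross(t,c(592,202),s,(371.2,186.6)))
print("vial",plane(t,415,188,.044))
E
```

```text
block [ 0.49014188 -0.17930416  0.066     ] tip [ 0.45088746 -0.14736274  0.048     ] 0.050607935954587 140.86466851209258
edge 0.02322744602885782 50.53644187114759
edge 0.02806351939617784 49.08261038232217
edge 0.023134517152365308 48.70658945928115
edge 0.027322515023198428 49.26284933170541
hole [0.51477736 0.17914827 0.105     ] slots -27.36549565806397 0.03704646761318344 mid [0.51479616 0.17940388 0.105     ] ears -32.93388726159263
x block (array([ 0.49080758, -0.17902018,  0.0605244 ]), np.float64(0.0027430612454406303))
x hole (array([0.51535591, 0.18028237, 0.10164805]), np.float64(0.0015746648909906878))
vial [ 0.58132579 -0.17339562  0.044     ]
```

```bash
cat >> h.py <<'E'
def go(x,y,z,yawdeg):
    s=manip.get_state(); r=rot(s["ee_rot"]); d=r.inv().apply(np.array([x,y,z])-s["position"])
    y0=np.radians(yawdeg); g=R.from_matrix(np.array([[np.cos(y0),np.sin(y0),0],[np.sin(y0),-np.cos(y0),0],[0,0,-1]]).T.T)
    X=r.apply([1,0,0]); print("t",s["clock"],"pos",s["position"].round(4),"yaw",np.degrees(np.arctan2(X[1],X[0])).round(2),"tool d mm",(d*1e3).round(1),"rv deg",np.degrees((r.inv()*g).as_rotvec()).round(2),"F",s["contact_force"].round(2),"M",s["moment"].round(3),"w",round(s["width"],4),s["gripper_force"])
E
python3 -m pendant '[{"dx":0.0316,"dy":-0.0181,"hand":0.06},{"dx":0.0316,"dy":-0.0181},{"dx":0.0316,"dy":-0.0181},{"dx":0.0316,"dy":-0.0181},{"dx":0.0316,"dy":-0.0181},{"dx":0.0316,"dy":-0.0181},{"dx":0.0316,"dy":-0.0181},{"dx":0.0316,"dy":-0.0181},{"dx":0.0316,"dy":-0.0181},{"dx":0.0316,"dy":-0.0181},{"dx":0.0316,"dy":-0.0181},{"dx":0.0316,"dy":-0.0181}]'
python3 -m pendant '[{"rz":-7,"dz":0.005},{"rz":-7,"dz":0.005},{"rz":-7,"dz":0.005},{"rz":-7,"dz":0.005},{"rz":-7,"dz":0.005},{"rz":-7,"dz":0.005},{"rz":-7,"dz":0.005},{"rz":-7,"dz":0.005},{"rz":-7,"dz":0.005},{"rz":-7,"dz":0.005},{"rz":-7,"dz":0.005},{"rz":-7,"dz":0.005}]'
python3 -m pendant '[{"rz":-7,"dz":0.005},{"rz":-7,"dz":0.005},{"rz":-7,"dz":0.005},{"rz":-7,"dz":0.005},{"rz":-4.8},{},{}]'
python3 -c "
from h import *
go(.4903,-.1791,.0315,140)"
```

```text
t 0.4 pos [ 0.2269 -0.5283  0.2312] yaw 23.25 tool d mm [ 379.8 -216.8  199.7] rv deg [-1.0000e-02 -1.0000e-02 -1.1675e+02] F [-0.53 -0.82  0.51] M [-0.001 -0.004  0.025] w 0.0856 0.0invalid input
invalid input
invalid input
```

```bash

python3 -m pendant '[{"dx":0.0316,"dy":-0.0181,"dz":0,"rx":0,"ry":0,"rz":0,"hand":0.06}]'; python3 -m pendant '[{"dx":0.0316,"dy":-0.0181}]';python3 -m pendant --help | head -20
```

```text
clock: 0.48
position: [0.2465, -0.504, 0.2309]
ee_rot: [0.002, 0.98, 0.199, -0.002]
contact_force: [0.7, -1.1, 0.3]
width: 0.0751
gripper_force: 0.0invalid input
invalid input: not JSON, or not a number
```

Every row needs all its keys.

```bash

python3 -m pendant '[{"dx":0.0316,"dy":-0.0181,"dz":0,"rx":0,"ry":0,"rz":0,"hand":0.06},{"dx":0.0316,"dy":-0.0181,"dz":0,"rx":0,"ry":0,"rz":0,"hand":0.06},{"dx":0.0316,"dy":-0.0181,"dz":0,"rx":0,"ry":0,"rz":0,"hand":0.06},{"dx":0.0316,"dy":-0.0181,"dz":0,"rx":0,"ry":0,"rz":0,"hand":0.06},{"dx":0.0316,"dy":-0.0181,"dz":0,"rx":0,"ry":0,"rz":0,"hand":0.06},{"dx":0.0316,"dy":-0.0181,"dz":0,"rx":0,"ry":0,"rz":0,"hand":0.06},{"dx":0.0316,"dy":-0.0181,"dz":0,"rx":0,"ry":0,"rz":0,"hand":0.06},{"dx":0.0316,"dy":-0.0181,"dz":0,"rx":0,"ry":0,"rz":0,"hand":0.06},{"dx":0.0316,"dy":-0.0181,"dz":0,"rx":0,"ry":0,"rz":0,"hand":0.06},{"dx":0.0316,"dy":-0.0181,"dz":0,"rx":0,"ry":0,"rz":0,"hand":0.06},{"dx":0.0316,"dy":-0.0181,"dz":0,"rx":0,"ry":0,"rz":0,"hand":0.06}]' >/dev/null
python3 -m pendant '[{"dx":0,"dy":0,"dz":0.005,"rx":0,"ry":0,"rz":-7,"hand":0.06},{"dx":0,"dy":0,"dz":0.005,"rx":0,"ry":0,"rz":-7,"hand":0.06},{"dx":0,"dy":0,"dz":0.005,"rx":0,"ry":0,"rz":-7,"hand":0.06},{"dx":0,"dy":0,"dz":0.005,"rx":0,"ry":0,"rz":-7,"hand":0.06},{"dx":0,"dy":0,"dz":0.005,"rx":0,"ry":0,"rz":-7,"hand":0.06},{"dx":0,"dy":0,"dz":0.005,"rx":0,"ry":0,"rz":-7,"hand":0.06},{"dx":0,"dy":0,"dz":0.005,"rx":0,"ry":0,"rz":-7,"hand":0.06},{"dx":0,"dy":0,"dz":0.005,"rx":0,"ry":0,"rz":-7,"hand":0.06},{"dx":0,"dy":0,"dz":0.005,"rx":0,"ry":0,"rz":-7,"hand":0.06},{"dx":0,"dy":0,"dz":0.005,"rx":0,"ry":0,"rz":-7,"hand":0.06},{"dx":0,"dy":0,"dz":0.005,"rx":0,"ry":0,"rz":-7,"hand":0.06},{"dx":0,"dy":0,"dz":0.005,"rx":0,"ry":0,"rz":-7,"hand":0.06}]' >/dev/null
python3 -m pendant '[{"dx":0,"dy":0,"dz":0.005,"rx":0,"ry":0,"rz":-7,"hand":0.06},{"dx":0,"dy":0,"dz":0.005,"rx":0,"ry":0,"rz":-7,"hand":0.06},{"dx":0,"dy":0,"dz":0.005,"rx":0,"ry":0,"rz":-7,"hand":0.06},{"dx":0,"dy":0,"dz":0.005,"rx":0,"ry":0,"rz":-7,"hand":0.06},{"dx":0,"dy":0,"dz":0,"rx":0,"ry":0,"rz":-4.8,"hand":0.06},{"dx":0,"dy":0,"dz":0,"rx":0,"ry":0,"rz":0,"hand":0.06},{"dx":0,"dy":0,"dz":0,"rx":0,"ry":0,"rz":0,"hand":0.06}]' >/dev/null
python3 -c "
from h import *
go(.4903,-.1791,.0315,140)"
```

```text
t 2.9833 pos [ 0.4897 -0.1791  0.1514] yaw 139.92 tool d mm [ -0.4   0.4 119.9] rv deg [-0.    0.01 -0.08] F [-0.57  0.36  0.69] M [ 0.055 -0.055 -0.044] w 0.0601 0.0
```

```bash

python3 -m pendant '[{"dx":0,"dy":0,"dz":0.02,"rx":0,"ry":0,"rz":0,"hand":0.06},{"dx":0,"dy":0,"dz":0.02,"rx":0,"ry":0,"rz":0,"hand":0.06},{"dx":0,"dy":0,"dz":0.02,"rx":0,"ry":0,"rz":0,"hand":0.06},{"dx":0,"dy":0,"dz":0.02,"rx":0,"ry":0,"rz":0,"hand":0.06},{"dx":0,"dy":0,"dz":0.02,"rx":0,"ry":0,"rz":0,"hand":0.06},{"dx":0,"dy":0,"dz":0.01,"rx":0,"ry":0,"rz":0,"hand":0.06},{"dx":0,"dy":0,"dz":0.01,"rx":0,"ry":0,"rz":0,"hand":0.06},{"dx":0,"dy":0,"dz":0,"rx":0,"ry":0,"rz":0,"hand":0.06}]'; python3 - <<'E'
from h import *
go(.4903,-.1791,.0315,140)
im=[]
for n,u,v in(("top",415,222),("scene",240,220)):
    d=manip.get_image(n); a=d["frame"][v-25:v+25,u-25:u+25,::-1]; im.append(cv2.resize(a,(400,400),interpolation=cv2.INTER_CUBIC))
cv2.imwrite("pics/g1.png",np.hstack(im))
E
```

```text
clock: 3.65
position: [0.4889, -0.1787, 0.03]
ee_rot: [-0.001, 0.342, 0.94, 0.0]
contact_force: [-0.3, -0.7, 1.0]
width: 0.0601
gripper_force: 0.0
t 3.65 pos [ 0.4889 -0.1787  0.03  ] yaw 140.0 tool d mm [-1.3  0.6 -1.5] rv deg [-0.04 -0.15  0.  ] F [-0.3  -0.65  0.99] M [ 0.044  0.028 -0.02 ] w 0.0601 0.0
```

View pics/g1.png

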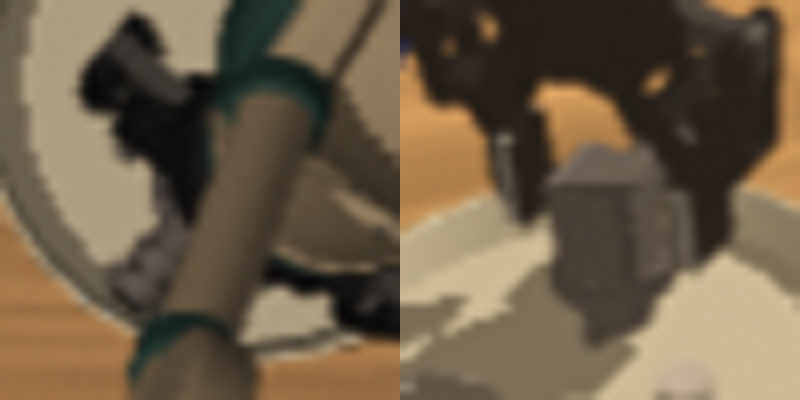

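The fingers straddle the block with the spout clear between them (scene crop block at (600,210)). Close the gripper.

```bash

python3 -m pendant '[{"dx":0,"dy":0,"dz":0,"rx":0,"ry":0,"rz":0,"hand":0.04},{"dx":0,"dy":0,"dz":0,"rx":0,"ry":0,"rz":0,"hand":0.033},{"dx":0,"dy":0,"dz":0,"rx":0,"ry":0,"rz":0,"hand":0.02},{"dx":0,"dy":0,"dz":0,"rx":0,"ry":0,"rz":0,"hand":0.02},{"dx":0,"dy":0,"dz":0,"rx":0,"ry":0,"rz":0,"hand":0.02},{"dx":0,"dy":0,"dz":0,"rx":0,"ry":0,"rz":0,"hand":0.02}]' 45; python3 -c "
from h import *
go(.4903,-.1791,.0315,140)"
python3 -m pendant '[{"dx":0,"dy":0,"dz":-0.005,"rx":0,"ry":0,"rz":0,"hand":0.02},{"dx":0,"dy":0,"dz":-0.02,"rx":0,"ry":0,"rz":0,"hand":0.02},{"dx":0,"dy":0,"dz":-0.03,"rx":0,"ry":0,"rz":0,"hand":0.02},{"dx":0,"dy":0,"dz":-0.03,"rx":0,"ry":0,"rz":0,"hand":0.02},{"dx":0,"dy":0,"dz":-0.03,"rx":0,"ry":0,"rz":0,"hand":0.02},{"dx":0,"dy":0,"dz":-0.025,"rx":0,"ry":0,"rz":0,"hand":0.02},{"dx":0,"dy":0,"dz":-0.01,"rx":0,"ry":0,"rz":0,"hand":0.02},{"dx":0,"dy":0,"dz":0,"rx":0,"ry":0,"rz":0,"hand":0.02}]' ; python3 -c "
from h import *
go(.5148,.1792,.18,148)"
```

```text
clock: 4.25
position: [0.4904, -0.1795, 0.0324]
ee_rot: [0.001, 0.342, 0.94, -0.0]
contact_force: [-0.0, -0.5, 4.8]
width: 0.0273
gripper_force: 44.9
t 4.25 pos [ 0.4904 -0.1795  0.0324] yaw 140.05 tool d mm [0.4 0.2 0.9] rv deg [0.02 0.13 0.05] F [-0.01 -0.54  4.84] M [0.031 0.047 0.026] w 0.0273 44.89588916301727
clock: 4.92
position: [0.4909, -0.1797, 0.1837]
ee_rot: [0.003, 0.342, 0.94, -0.0]
contact_force: [0.4, -0.2, -1.9]
width: 0.0277
gripper_force: 44.4
t 4.9167 pos [ 0.4909 -0.1797  0.1837] yaw 140.05 tool d mm [212.2 290.5   2.9] rv deg [ 0.04  0.31 -7.95] F [ 0.45 -0.16 -1.89] M [-0.023 -0.059 -0.012] w 0.0277 44.403719902038574
```

```bash

python3 -m pendant '[{"dx":0.0176,"dy":0.0242,"dz":0,"rx":0,"ry":0,"rz":0,"hand":0.02},{"dx":0.0177,"dy":0.0242,"dz":0,"rx":0,"ry":0,"rz":0,"hand":0.02},{"dx":0.0177,"dy":0.0242,"dz":0,"rx":0,"ry":0,"rz":0,"hand":0.02},{"dx":0.0177,"dy":0.0242,"dz":0,"rx":0,"ry":0,"rz":0,"hand":0.02},{"dx":0.0177,"dy":0.0242,"dz":0,"rx":0,"ry":0,"rz":0,"hand":0.02},{"dx":0.0177,"dy":0.0242,"dz":0,"rx":0,"ry":0,"rz":0,"hand":0.02},{"dx":0.0177,"dy":0.0242,"dz":0,"rx":0,"ry":0,"rz":0,"hand":0.02},{"dx":0.0177,"dy":0.0242,"dz":0,"rx":0,"ry":0,"rz":0,"hand":0.02},{"dx":0.0177,"dy":0.0242,"dz":0,"rx":0,"ry":0,"rz":0,"hand":0.02},{"dx":0.0177,"dy":0.0242,"dz":0,"rx":0,"ry":0,"rz":0,"hand":0.02},{"dx":0.0177,"dy":0.0242,"dz":0,"rx":0,"ry":0,"rz":0,"hand":0.02},{"dx":0.0176,"dy":0.0242,"dz":0,"rx":0,"ry":0,"rz":0,"hand":0.02}]' >/dev/null
python3 -m pendant '[{"dx":0,"dy":0,"dz":0.01,"rx":0,"ry":0,"rz":-4,"hand":0.02},{"dx":0,"dy":0,"dz":0.01,"rx":0,"ry":0,"rz":-4,"hand":0.02},{"dx":0,"dy":0,"dz":0.01,"rx":0,"ry":0,"rz":0,"hand":0.02},{"dx":0,"dy":0,"dz":0,"rx":0,"ry":0,"rz":0,"hand":0.02},{"dx":0,"dy":0,"dz":0,"rx":0,"ry":0,"rz":0,"hand":0.02},{"dx":0,"dy":0,"dz":0,"rx":0,"ry":0,"rz":0,"hand":0.02}]' >/dev/null; python3 - <<'E'
from h import *
go(.5148,.1792,.14,148)
im=[]
for n,u,v in(("top",289,206),("scene",371,175)):
    d=manip.get_image(n); a=d["frame"][v-25:v+25,u-25:u+25,::-1].astype(float); a=255*np.clip((a-5)/180,0,1)**.6; im.append(cv2.resize(a.astype(np.uint8),(400,400),interpolation=cv2.INTER_CUBIC))
    print(n,[proj(d,p).round(1) for p in ([.5148,.1792,.105],[.5148,.1792,.125],[.5148,.1792,.148])])
im=np.hstack(im)
for x in range(0,800,50):
    for y in range(0,400,50): cv2.circle(im,(x,y),1,(0,255,0),-1)
cv2.imwrite("pics/p1.png",im)
E
```

```text
t 6.4167 pos [0.5134 0.1793 0.1508] yaw 147.95 tool d mm [-1.3  0.6 10.8] rv deg [-0.04 -0.03 -0.05] F [0.43 1.47 0.11] M [-0.056 -0.023 -0.006] w 0.0271 44.79376137256622
top [array([287.7, 205.7]), array([286.9, 204.9]), array([286., 204.])]
scene [array([370.5, 185.6]), array([370.8, 179.4]), array([371.1, 172.2])]
```

View pics/p1.png

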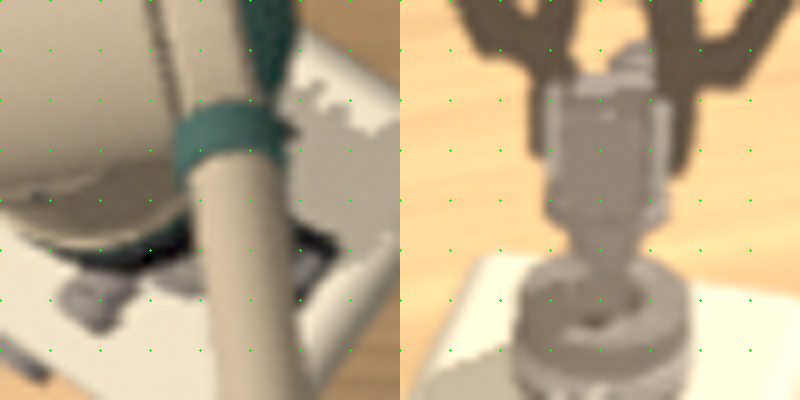

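Scene crop: flange centre about x=606 against the collar at about 602, which matches the perspective lean, so it is laterally aligned. Small correction, then lower carefully.

```bash

python3 -m pendant '[{"dx":-0.0013,"dy":0.0007,"dz":0.004,"rx":0,"ry":0,"rz":0,"hand":0.02},{"dx":0,"dy":0,"dz":0.005,"rx":0,"ry":0,"rz":0,"hand":0.02},{"dx":0,"dy":0,"dz":0.005,"rx":0,"ry":0,"rz":0,"hand":0.02},{"dx":0,"dy":0,"dz":0,"rx":0,"ry":0,"rz":0,"hand":0.02},{"dx":0,"dy":0,"dz":0,"rx":0,"ry":0,"rz":0,"hand":0.02}]' >/dev/null; python3 -c "
from h import *
go(.515,.1795,.1154,148)"
python3 -m pendant '[{"dx":0,"dy":0,"dz":0.002,"rx":0,"ry":0,"rz":0,"hand":0.02},{"dx":0,"dy":0,"dz":0.002,"rx":0,"ry":0,"rz":0,"hand":0.02},{"dx":0,"dy":0,"dz":0.001,"rx":0,"ry":0,"rz":0,"hand":0.02},{"dx":0,"dy":0,"dz":0,"rx":0,"ry":0,"rz":0,"hand":0.02},{"dx":0,"dy":0,"dz":0,"rx":0,"ry":0,"rz":0,"hand":0.02}]' >/dev/null; python3 -c "
from h import *
go(.515,.1795,.1154,148)"
```

```text
t 6.9333 pos [0.5145 0.1796 0.1367] yaw 148.04 tool d mm [-0.5  0.2 21.3] rv deg [-0.05 -0.05  0.04] F [ 0.13 -0.16 -0.46] M [ 0.016  0.019 -0.025] w 0.0274 44.787232875823975
t 7.35 pos [0.5149 0.1797 0.1322] yaw 148.05 tool d mm [-0.2 -0.1 16.8] rv deg [-0.01  0.    0.05] F [-0.37 -0.1  -0.84] M [-0.014 -0.042 -0.023] w 0.0276 44.78793382644653
```

No contact yet at the lip height; continue in small steps.

```bash

python3 -m pendant '[{"dx":0,"dy":0,"dz":0.0015,"rx":0,"ry":0,"rz":0,"hand":0.02},{"dx":0,"dy":0,"dz":0.0015,"rx":0,"ry":0,"rz":0,"hand":0.02},{"dx":0,"dy":0,"dz":0.001,"rx":0,"ry":0,"rz":0,"hand":0.02},{"dx":0,"dy":0,"dz":0,"rx":0,"ry":0,"rz":0,"hand":0.02}]' >/dev/null; python3 -c "
from h import *
go(.515,.1795,.1154,148)"

```

```text
t 7.6833 pos [0.5148 0.1796 0.128 ] yaw 148.05 tool d mm [-0.3  0.  12.6] rv deg [-0.02 -0.02  0.05] F [ 0.77 -0.31 -1.66] M [-0.022 -0.003 -0.006] w 0.0274 44.78751361370087
```

```bash

python3 -m pendant '[{"dx":0,"dy":0,"dz":0.002,"rx":0,"ry":0,"rz":0,"hand":0.02},{"dx":0,"dy":0,"dz":0.002,"rx":0,"ry":0,"rz":0,"hand":0.02},{"dx":0,"dy":0,"dz":0.002,"rx":0,"ry":0,"rz":0,"hand":0.02},{"dx":0,"dy":0,"dz":0.002,"rx":0,"ry":0,"rz":0,"hand":0.02},{"dx":0,"dy":0,"dz":0,"rx":0,"ry":0,"rz":0,"hand":0.02}]' >/dev/null; python3 -c "
from h import *
go(.515,.1795,.1154,148)"
python3 -m pendant '[{"dx":0,"dy":0,"dz":0.001,"rx":0,"ry":0,"rz":0,"hand":0.02},{"dx":0,"dy":0,"dz":0.001,"rx":0,"ry":0,"rz":0,"hand":0.02},{"dx":0,"dy":0,"dz":0.001,"rx":0,"ry":0,"rz":0,"hand":0.02},{"dx":0,"dy":0,"dz":0,"rx":0,"ry":0,"rz":0,"hand":0.02}]' >/dev/null; python3 -c "
from h import *
go(.515,.1795,.1154,148)"

```

```text
t 8.1 pos [0.5146 0.1796 0.1197] yaw 148.05 tool d mm [-0.4  0.1  4.3] rv deg [-0.04 -0.03  0.05] F [-0.78 -0.55 -1.47] M [-0.027  0.03   0.029] w 0.0276 44.787386655807495
t 8.4333 pos [0.5148 0.1797 0.1171] yaw 148.05 tool d mm [-0.3 -0.   1.7] rv deg [-0.02 -0.01  0.05] F [ 0.17  0.65 -1.08] M [ 0.011  0.019 -0.025] w 0.0277 44.787485003471375
```

```bash

python3 -m pendant '[{"dx":0,"dy":0,"dz":0.001,"rx":0,"ry":0,"rz":0,"hand":0.02},{"dx":0,"dy":0,"dz":0,"rx":0,"ry":0,"rz":0,"hand":0.02},{"dx":0,"dy":0,"dz":0,"rx":0,"ry":0,"rz":0,"hand":0.02}]' >/dev/null; python3 -c "
from h import *
go(.515,.1795,.1154,148)"
python3 -m pendant '[{"dx":0,"dy":0,"dz":0.0007,"rx":0,"ry":0,"rz":0,"hand":0.02},{"dx":0,"dy":0,"dz":0,"rx":0,"ry":0,"rz":0,"hand":0.02},{"dx":0,"dy":0,"dz":0,"rx":0,"ry":0,"rz":0,"hand":0.02}]' >/dev/null; python3 -c "
from h import *
go(.515,.1795,.1154,148)"

```

```text
t 8.6833 pos [0.5149 0.1797 0.1162] yaw 148.05 tool d mm [-0.2 -0.1  0.8] rv deg [-0.01  0.    0.05] F [-0.02  0.1  -0.65] M [-0.007  0.003 -0.011] w 0.0272 44.786832332611084
t 8.9333 pos [0.5149 0.1797 0.1155] yaw 148.05 tool d mm [-0.2 -0.1  0.1] rv deg [-0.01  0.    0.05] F [-0.15 -0.03  0.31] M [ 0.03  -0.04  -0.027] w 0.0276 44.786691069602966
```

```bash

python3 -m pendant '[{"dx":0,"dy":0,"dz":0.0005,"rx":0,"ry":0,"rz":0,"hand":0.02},{"dx":0,"dy":0,"dz":0,"rx":0,"ry":0,"rz":0,"hand":0.02},{"dx":0,"dy":0,"dz":0,"rx":0,"ry":0,"rz":0,"hand":0.02}]' >/dev/null; python3 -c "
from h import *
go(.515,.1795,.1154,148)"
python3 -m pendant '[{"dx":0,"dy":0,"dz":0.0005,"rx":0,"ry":0,"rz":0,"hand":0.02},{"dx":0,"dy":0,"dz":0,"rx":0,"ry":0,"rz":0,"hand":0.02},{"dx":0,"dy":0,"dz":0,"rx":0,"ry":0,"rz":0,"hand":0.02}]' >/dev/null; python3 -c "
from h import *
go(.515,.1795,.1154,148)"

```

```text
t 9.1833 pos [0.515  0.1797 0.1154] yaw 148.05 tool d mm [-0.1 -0.2 -0. ] rv deg [0.01 0.02 0.05] F [-0.85 -0.73  3.22] M [-0.047  0.105  0.029] w 0.0274 44.92603540420532
t 9.4333 pos [0.515  0.1797 0.1154] yaw 148.05 tool d mm [-0.1 -0.2 -0. ] rv deg [0.02 0.03 0.05] F [-1.56 -1.51  5.17] M [-0.041  0.212  0.024] w 0.0277 45.57853281497955
```

Seated at TCP z=0.1154 (flange flush, about 5 N). Relieve the press slightly and start turning clockwise, reading the moment every 2°.

```bash
cat >> h.py <<'E'
def m():
    s=manip.get_state(); X=rot(s["ee_rot"]).apply([1,0,0]); print(s["clock"].__round__(2),"yaw",np.degrees(np.arctan2(X[1],X[0])).round(2),s["position"].round(4),"F",s["contact_force"].round(1),"Mz",s["moment"].round(3)[2],"q6eff",np.round(s["effort"][5],3))
E
P='python3 -c "from h import *;m()"'
python3 -m pendant '[{"dx":0,"dy":0,"dz":-0.0005,"rx":0,"ry":0,"rz":0,"hand":0.02},{"dx":0,"dy":0,"dz":0,"rx":0,"ry":0,"rz":0,"hand":0.02}]' >/dev/null; eval $P
python3 -m pendant '[{"dx":0,"dy":0,"dz":0,"rx":0,"ry":0,"rz":1,"hand":0.02},{"dx":0,"dy":0,"dz":0,"rx":0,"ry":0,"rz":1,"hand":0.02}]' >/dev/null; eval $P
python3 -m pendant '[{"dx":0,"dy":0,"dz":0,"rx":0,"ry":0,"rz":1,"hand":0.02},{"dx":0,"dy":0,"dz":0,"rx":0,"ry":0,"rz":1,"hand":0.02}]' >/dev/null; eval $P
python3 -m pendant '[{"dx":0,"dy":0,"dz":0,"rx":0,"ry":0,"rz":1,"hand":0.02},{"dx":0,"dy":0,"dz":0,"rx":0,"ry":0,"rz":1,"hand":0.02}]' >/dev/null; eval $P
python3 -m pendant '[{"dx":0,"dy":0,"dz":0,"rx":0,"ry":0,"rz":1,"hand":0.02},{"dx":0,"dy":0,"dz":0,"rx":0,"ry":0,"rz":1,"hand":0.02}]' >/dev/null; eval $P
python3 -m pendant '[{"dx":0,"dy":0,"dz":0,"rx":0,"ry":0,"rz":1,"hand":0.02},{"dx":0,"dy":0,"dz":0,"rx":0,"ry":0,"rz":1,"hand":0.02}]' >/dev/null; eval $P
```

```text
9.6 yaw 148.05 [0.515  0.1797 0.1154] F [-1.7  0.3  3.8] Mz -0.004 q6eff 0.005
9.77 yaw 145.94 [0.5151 0.1801 0.1154] F [-1.9  1.2  4.2] Mz 0.06 q6eff -0.148
9.93 yaw 143.94 [0.5151 0.1802 0.1153] F [-2.3  2.5  5.3] Mz 0.048 q6eff -0.111
10.1 yaw 141.94 [0.5153 0.1802 0.1154] F [-0.8  2.6  5.1] Mz 0.079 q6eff -0.104
10.27 yaw 139.95 [0.5153 0.1802 0.1153] F [-1.2  2.4  4.8] Mz 0.004 q6eff -0.102
10.43 yaw 137.95 [0.5154 0.1802 0.1153] F [-0.5  2.4  4.7] Mz 0.106 q6eff -0.1
```

q6 effort is a clean signal: steady friction of about 0.10 N m. Continue.

```bash

P='python3 -c "from h import *;m()"'
python3 -m pendant '[{"dx":0,"dy":0,"dz":-0.0003,"rx":0,"ry":0,"rz":1,"hand":0.02},{"dx":0,"dy":0,"dz":0,"rx":0,"ry":0,"rz":1,"hand":0.02}]' >/dev/null; eval $P
python3 -m pendant '[{"dx":0,"dy":0,"dz":0,"rx":0,"ry":0,"rz":1,"hand":0.02},{"dx":0,"dy":0,"dz":0,"rx":0,"ry":0,"rz":1,"hand":0.02}]' >/dev/null; eval $P
python3 -m pendant '[{"dx":0,"dy":0,"dz":0,"rx":0,"ry":0,"rz":1,"hand":0.02},{"dx":0,"dy":0,"dz":0,"rx":0,"ry":0,"rz":1,"hand":0.02}]' >/dev/null; eval $P
python3 -m pendant '[{"dx":0,"dy":0,"dz":0,"rx":0,"ry":0,"rz":1,"hand":0.02},{"dx":0,"dy":0,"dz":0,"rx":0,"ry":0,"rz":1,"hand":0.02}]' >/dev/null; eval $P
python3 -m pendant '[{"dx":0,"dy":0,"dz":0,"rx":0,"ry":0,"rz":1,"hand":0.02},{"dx":0,"dy":0,"dz":0,"rx":0,"ry":0,"rz":1,"hand":0.02}]' >/dev/null; eval $P
python3 -m pendant '[{"dx":0,"dy":0,"dz":0,"rx":0,"ry":0,"rz":1,"hand":0.02},{"dx":0,"dy":0,"dz":0,"rx":0,"ry":0,"rz":1,"hand":0.02}]' >/dev/null; eval $P
```

```text
10.6 yaw 135.95 [0.5153 0.1799 0.1153] F [-0.8  2.1  3.7] Mz 0.119 q6eff -0.115
10.77 yaw 133.95 [0.5151 0.1797 0.1154] F [0.2 2.6 3.4] Mz 0.15 q6eff -0.052
10.93 yaw 131.98 [0.5152 0.1798 0.1154] F [-0.   1.7  2.5] Mz 0.32 q6eff 0.138
11.1 yaw 129.97 [0.5152 0.1798 0.1154] F [0.8 2.9 2. ] Mz 0.301 q6eff 0.126
11.27 yaw 127.95 [0.5153 0.1798 0.1154] F [1.1 2.8 1.8] Mz 0.304 q6eff 0.124
11.43 yaw 125.95 [0.5153 0.1798 0.1154] F [2.2 3.3 2.2] Mz 0.309 q6eff 0.121
```

Stiffening starts at tool yaw ≈134.3° (step of ≈0.2 N m between 135 and 132). Target tool yaw ≈103.7°: 22° more, then check.

```bash

P='python3 -c "from h import *;m()"'
python3 -m pendant '[{"dx":0,"dy":0,"dz":0,"rx":0,"ry":0,"rz":1.5,"hand":0.02},{"dx":0,"dy":0,"dz":0,"rx":0,"ry":0,"rz":1.5,"hand":0.02},{"dx":0,"dy":0,"dz":0,"rx":0,"ry":0,"rz":1.5,"hand":0.02},{"dx":0,"dy":0,"dz":0,"rx":0,"ry":0,"rz":1.5,"hand":0.02}]' >/dev/null; eval $P
python3 -m pendant '[{"dx":0,"dy":0,"dz":0,"rx":0,"ry":0,"rz":1.5,"hand":0.02},{"dx":0,"dy":0,"dz":0,"rx":0,"ry":0,"rz":1.5,"hand":0.02},{"dx":0,"dy":0,"dz":0,"rx":0,"ry":0,"rz":1.5,"hand":0.02},{"dx":0,"dy":0,"dz":0,"rx":0,"ry":0,"rz":1.5,"hand":0.02}]' >/dev/null; eval $P
python3 -m pendant '[{"dx":0,"dy":0,"dz":0,"rx":0,"ry":0,"rz":1.5,"hand":0.02},{"dx":0,"dy":0,"dz":0,"rx":0,"ry":0,"rz":1.5,"hand":0.02},{"dx":0,"dy":0,"dz":0,"rx":0,"ry":0,"rz":1.5,"hand":0.02},{"dx":0,"dy":0,"dz":0,"rx":0,"ry":0,"rz":1.5,"hand":0.02}]' >/dev/null; eval $P
python3 -m pendant '[{"dx":0,"dy":0,"dz":0,"rx":0,"ry":0,"rz":1,"hand":0.02},{"dx":0,"dy":0,"dz":0,"rx":0,"ry":0,"rz":1,"hand":0.02},{"dx":0,"dy":0,"dz":0,"rx":0,"ry":0,"rz":1,"hand":0.02},{"dx":0,"dy":0,"dz":0,"rx":0,"ry":0,"rz":1,"hand":0.02},{"dx":0,"dy":0,"dz":0,"rx":0,"ry":0,"rz":0,"hand":0.02},{"dx":0,"dy":0,"dz":0,"rx":0,"ry":0,"rz":0,"hand":0.02},{"dx":0,"dy":0,"dz":0,"rx":0,"ry":0,"rz":0,"hand":0.02}]' >/dev/null; eval $P
python3 - <<'E'
from h import *
go(.515,.1795,.1154,148)
im=[]
for n,u,v in(("top",289,206),("scene",371,175)):
    d=manip.get_image(n); a=d["frame"][v-25:v+25,u-25:u+25,::-1].astype(float); a=255*np.clip((a-5)/180,0,1)**.6; im.append(cv2.resize(a.astype(np.uint8),(400,400),interpolation=cv2.INTER_CUBIC))
cv2.imwrite("pics/p2.png",np.hstack(im))
E
```

```text
11.77 yaw 119.92 [0.5155 0.1799 0.1154] F [1.  3.6 1.5] Mz 0.242 q6eff 0.038
12.1 yaw 113.92 [0.5157 0.18   0.1154] F [2.6 3.5 1.5] Mz 0.293 q6eff 0.039
12.43 yaw 107.92 [0.5158 0.18   0.1154] F [2.7 2.8 0.6] Mz 0.292 q6eff 0.038
13.02 yaw 104.0 [0.5159 0.18   0.1154] F [ 4.2  4.1 -0.8] Mz 0.22 q6eff 0.238
t 13.0167 pos [0.5159 0.18   0.1154] yaw 104.0 tool d mm [-0.3 -1.   0. ] rv deg [ 1.1e-01  4.0e-02 -4.4e+01] F [ 4.17  4.12 -0.85] M [ 0.701 -0.75   0.22 ] w 0.0276 44.876291155815125
```

View pics/p2.png

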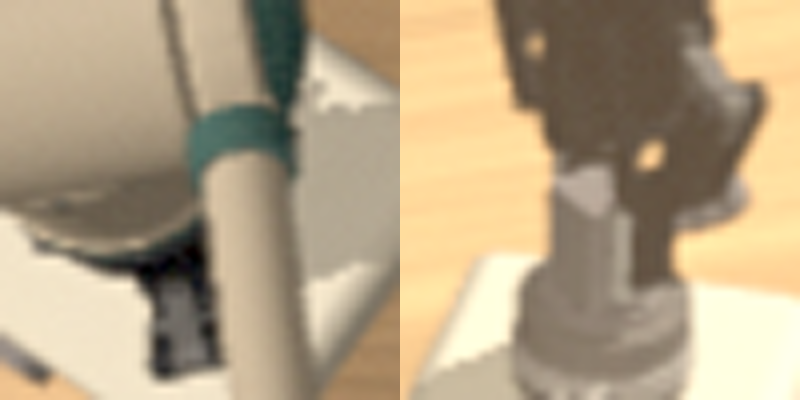

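Elbow is seated flush in the scene crop, spout between the fingers; the seal still pushes back ≈0.22 N m at 30° past touch. Release and retreat straight up.

```bash

python3 -m pendant '[{"dx":0,"dy":0,"dz":0,"rx":0,"ry":0,"rz":0,"hand":0.032},{"dx":0,"dy":0,"dz":0,"rx":0,"ry":0,"rz":0,"hand":0.04},{"dx":0,"dy":0,"dz":0,"rx":0,"ry":0,"rz":0,"hand":0.055},{"dx":0,"dy":0,"dz":0,"rx":0,"ry":0,"rz":0,"hand":0.055},{"dx":0,"dy":0,"dz":0,"rx":0,"ry":0,"rz":0,"hand":0.055},{"dx":0,"dy":0,"dz":0,"rx":0,"ry":0,"rz":0,"hand":0.055}]'; 
python3 -m pendant '[{"dx":0,"dy":0,"dz":-0.005,"rx":0,"ry":0,"rz":0,"hand":0.055},{"dx":0,"dy":0,"dz":-0.01,"rx":0,"ry":0,"rz":0,"hand":0.055},{"dx":0,"dy":0,"dz":-0.02,"rx":0,"ry":0,"rz":0,"hand":0.055},{"dx":0,"dy":0,"dz":-0.02,"rx":0,"ry":0,"rz":0,"hand":0.055},{"dx":0,"dy":0,"dz":-0.02,"rx":0,"ry":0,"rz":0,"hand":0.055},{"dx":0,"dy":0,"dz":-0.02,"rx":0,"ry":0,"rz":0,"hand":0.055},{"dx":0,"dy":0,"dz":-0.02,"rx":0,"ry":0,"rz":0,"hand":0.055},{"dx":0,"dy":0,"dz":0,"rx":0,"ry":0,"rz":0,"hand":0.055}]'
python3 -m pendant '[{"dx":-0.02,"dy":0.02,"dz":0,"rx":0,"ry":0,"rz":0,"hand":0.055},{"dx":0.03,"dy":-0.02,"dz":0,"rx":0,"ry":0,"rz":0,"hand":0.055},{"dx":0.03,"dy":-0.02,"dz":0,"rx":0,"ry":0,"rz":0,"hand":0.055}]' >/dev/null
python3 -m pendant '[{"dx":0,"dy":-0.04,"dz":0,"rx":0,"ry":0,"rz":0,"hand":0.055},{"dx":0,"dy":-0.04,"dz":0,"rx":0,"ry":0,"rz":0,"hand":0.055},{"dx":0,"dy":-0.04,"dz":0,"rx":0,"ry":0,"rz":0,"hand":0.055},{"dx":0,"dy":-0.04,"dz":0,"rx":0,"ry":0,"rz":0,"hand":0.055},{"dx":0,"dy":0,"dz":0,"rx":0,"ry":0,"rz":0,"hand":0.055},{"dx":0,"dy":0,"dz":0,"rx":0,"ry":0,"rz":0,"hand":0.055}]' >/dev/null
python3 - <<'E'
from h import *
go(.515,.1795,.25,104)
im=[]
for n,u,v in(("top",289,206),("scene",371,175)):
    d=manip.get_image(n); a=d["frame"][v-25:v+25,u-25:u+25,::-1].astype(float); a=255*np.clip((a-5)/180,0,1)**.6; im.append(cv2.resize(a.astype(np.uint8),(400,400),interpolation=cv2.INTER_CUBIC))
im=np.hstack(im)
for x in range(0,800,50):
    for y in range(0,400,50): cv2.circle(im,(x,y),1,(0,255,0),-1)
cv2.imwrite("pics/p3.png",im)
E
```

```text
clock: 13.62
position: [0.5145, 0.1794, 0.1152]
ee_rot: [-0.0, 0.615, 0.788, -0.001]
contact_force: [0.7, 0.2, -0.3]
width: 0.0553
gripper_force: 0.0
clock: 14.28
position: [0.5175, 0.1803, 0.2358]
ee_rot: [0.003, 0.615, 0.788, 0.004]
contact_force: [1.0, -1.0, 0.2]
width: 0.0546
gripper_force: 0.0
t 15.0333 pos [0.3285 0.1744 0.2307] yaw 104.09 tool d mm [-40.4 182.1 -19.1] rv deg [0.06 0.   0.09] F [ 1.82 -0.34 -0.17] M [ 0.013 -0.028  0.025] w 0.055 0.0
```

View pics/p3.png

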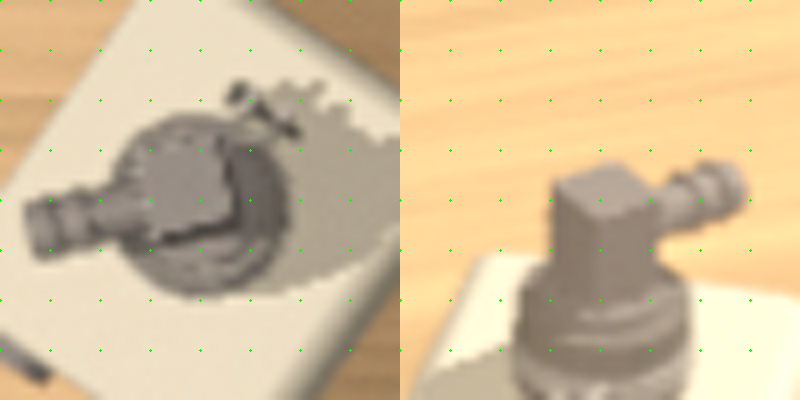

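The elbow stands upright and flush. In the top crop the spout runs from (185,187) to (38,230), a yaw of about 104°, matching the tool, so it did not slip. Hand it in.

```bash
python3 -c "
from rig import manip
print(manip.sign_off())"
```

```text
the job is handed in; nothing more can be done
None
```

The grey elbow is seated flush in the collar, turned about 30° past the point where it went stiff, then released, and the job is handed in; sign-off returned no verdict.

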